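# Show the soap holder's clamp screw to the clip-on camera

### The arm

A 6-joint arm with a two-finger parallel gripper is mounted at the origin on the work surface. World frame = base frame: x ahead of the robot, y to its left, z up, the work surface at z = 0. Lengths are in m, angles in rad, forces in N, time in s.
With the tool pointing down it reaches from about 0.35 to 0.85 m from the base axis. Payload 8.1 kg.
Tool frame: the origin (TCP) lies on the centre line of the jaws, within the pads' length; the fingertips stand 11 mm ahead of it and the grasp point (between the pads) lies 8 mm behind it (env.finger_overhang is the distance from the TCP to the fingertips, in m); z points along the fingers, y is the line along which they close (so a half turn about z gives the same grasp; the last joint's range is limited). The gripper opens to 93 mm and grips with 3 to 60 N. Pads are 15 mm wide; open, the fingers measure 128 mm over their backs; the gripper's body (75 mm by 188 mm) begins 65 mm behind the grasp point.
Start: joints at [1.264, 0.13, 1.488, -0, 1.523, -0.085], TCP at [0.132, 0.585, 0.23] pointing down, gripper open.
Joint ranges: [-2.96, 2.96], [-0.89, 2.26], [0.02, 2.5], [-1.34, 4.48], [0, 2.73], [-2.66, 2.66]. Speed limits (rad/s): [2.39, 2.39, 2.79, 3.14, 3.14, 3.14].

### API

Orientations are given as a 3x3 rotation matrix whose columns are the frame's x, y, z axes.
In Python, from rig import status, vision, env gives the robot as it stands. The module is installed in compiled form; this text tells all that it offers.
- The arm moves only by the shell command python3 -m inch 'ROWS' [OPENING] [FORCE]. ROWS is JSON, a list of rows, each an object with "xyz": the shift along the tool's x, y, z in mm, a list of three; "turn": the turn about the tool's z in rad. In form: [{"xyz": [tx, ty, tz], "turn": turn}, ...]. A call has 1 to 12 rows; each row shifts and turns the commanded pose from where the row before left it, along the tool's axes as they then stand; what a row does not reach is not made up. A row lasts 1/10 s, in which the tool goes at most 50 mm and 8.59 degrees, less where a joint would pass 70% of its speed; a pose out of reach is approached as far as the arm can. A call with a gripper value outside its range is refused whole. OPENING is the finger opening in mm, from 0 to 93, set as the call begins (- or left out, the last holds). The fingers move at their own pace and stop on an object; FORCE is the grip in N (left out, the last holds). Time passes only in rows, so rows that do not move let the fingers close. It gives the time, the measured TCP pose, the force, the opening and the grip force at its end, in the units of the state.
- status.get_obs(): the state, without advancing time (a new reading comes with each control period).
- vision.camera(name): name is "scene" or "top" or "wrist"; returns a dict with "image" (420x560x3 uint8, red, green, blue), "depth" (420x560 float32, m along the optical axis (not along the pixel's ray), 0 where there is no reading), "K" (3x3 intrinsics, pixels), "k1" (the pictures are not rectified: a ray, as slopes to the right and down, at radius r is drawn at 1 + k1 r^2 times it, then the intrinsics apply), "world_from_camera" (4x4, takes a point from camera to world coordinates). Camera axes: x right, y down, z forward; pixel columns grow to the right and rows downward; lengths in m; the calibration is good to about 2 mm. A picture is of the moment at which its call begins.
- env.finish_job(): hands the job in; it is judged then, once.
The state is a dict: "clock": time; "joint_positions": joint angles; "qd": joint speeds; "joint_efforts": joint torques, N m; "tcp_pos": TCP position; "ee_rot": TCP orientation; "force": force on the tool from outside, world axes, zero at the start; "wrist_torque": the same for the moment, N m; "width": finger opening in m; "grasp_force": force on a finger pad.
Only numpy, scipy, OpenCV 4.12 (cv2) and the standard library are available. Lean on these libraries where they do the work, as an engineer would, in place of code of your own. Each camera call takes 0.05 s, during which the arm holds its last target. There are 200 camera calls.

### The job

Our colleague at the hardware shop has to match the clamp screw of the soap holder over the camera: take the little clip-on camera off the tool box and clip it fully down onto the front rail of the rattan shelf, near the rail's middle and looking out from the shelf towards the robot, and let go of it. Then pick up the loose steel soap holder and hold it up in front of the camera, upright, with the brass thumbscrew turned squarely to the lens, level with the lens and centred on it, about 10 cm away from it. Finish while holding it still in the air there, and leave the jar, bowl, hairbrush and dipper alone.

Things in the scene. Friction and masses are not known exactly. Their poses are not given: they have to be found in the camera images.
- camera: White 34 mm cube camera on a orange sprung clip like a clothes peg, mouth down, 85 g, fully down on the tool box's near wall, lens away from the box. Origin: middle of the mouth, level with the board's top edge when fully on. z up; jaws open along x; lens looks along -x; y along the board. Jaws: 28 mm wide, 32 mm down from the origin, inner faces x = +-4 mm on a board.
- clip_levers (a point): Grip point between the clip's two finger levers, at (0, 0, 36) mm in the camera's frame, same axes. Levers 24 mm wide (y), z 12 to 53 mm, leaning apart to 33 mm over their outsides at the top; squeezed along x to the stop they are parallel, 14 mm over their outsides. Takes 5 to 8 N; 25 N holds them hard on the stop. Let go, the spring (5 N at the jaws) shuts the clip.
- clip (a joint): Opening angle of the camera's clip (rad): 0 closed on an 8 mm board (box wall or shelf rail), 0.40 squeezed open to the stop (each half turns 0.2; mouth then 25 mm wide at the jaw tips, 11 mm at the camera's origin), about -0.1 shut on nothing. Sprung shut.
- lens (a point): Centre of the camera's lens front, at (-47, 0, -16) mm in the camera's frame; same axes as the camera, the lens looks along -x. The camera cube outside the -x jaw spans x -42 to -8, y -17 to +17, z -33 to +1 mm in that frame.
- rail_mid (a point): Middle of the top edge of the shelf's front rail, an upright bamboo slat 8 mm thick (x), 40 mm high, 580 mm long (y), its top 180 mm above the ledge. Axes of the shelf: +x from the rail over the shelf floor, away from the robot; -x out towards the robot; y along the rail; z up.
- shelf: Narrow rattan shelf, fixed, 600 mm long (y), 135 mm deep, on four canes 195 mm tall at its corners. Origin on the ledge below the middle of its front rail; axes as rail_mid. Its floor (114 mm above the ledge) lies behind the rail, x 0 to 135 mm, with the brush behind the rail's middle and bowl and jar about 200 mm to either side.
- toolbox: Open plywood tool box, fixed, 100 (x) x 150 (y) x 85 mm high, walls 8 mm thick. Origin at the centre of its underside, z up. The camera is parked on its -x (near) wall.
- soap_holder: Loose stainless steel soap holder, about 190 g, standing on its dish: 72 (x) x 110 (y) mm, rim 17 mm high. At the middle of its +x side a C-shaped screw clamp, 24 mm wide (y), open downwards: spine x 36 to 42 mm up to z 64, bridge to x 74, outer leg x 68 to 74 at z 24 to 64; screw along x through the leg. Origin: centre of the underside; z up, +x from dish to clamp.
- clamp_spine (a point): Good grip from above on the soap holder, at (39, 0, 46) mm in its frame, same axes: the middle of the clamp's spine, 24 mm wide between the fingers closing along y. 35 N holds it firmly.
- thumbscrew (a point): Centre of the outer face of the brass thumbscrew head (19 mm across), at (88, 0, 40) mm in the soap holder's frame; axes as the soap holder, the screw faces +x.
- jar: White ceramic jar with lid and knob, 86 mm across, 102 mm high, bystander on the shelf. Origin at the centre of its underside.
- bowl: Coconut-wood bowl, 110 mm across, 50 mm high, bystander on the shelf. Origin at the centre of its underside.
- hairbrush: Brown plastic hairbrush lying bristles up on the shelf floor behind the rail's middle, 205 mm long (y, head to +y), 56 mm wide, 27 mm high, bystander. Origin at its underside where handle and head meet.
- dipper: Blue plastic dipper standing on the ledge, 128 mm across at the rim, 105 mm high, handle to its +y side (to 175 mm from the centre), bystander. Origin at the centre of its underside.
Not all that is in view belongs to the job. What is shaped like the soap_holder but purple is not meant. What is shaped like the camera but purple is not meant.

How it is judged:
On the way:
1. the camera is clipped fully down on the shelf's front rail, near its middle, lens to the robot, and let go (z of camera in the frame of rail_mid between -0.006 and 0.01 m and x of camera in the frame of rail_mid between -0.008 and 0.008 m and y of camera in the frame of rail_mid between -0.06 and 0.06 m and value of joint clip between -0.06 and 0.07 rad and angle between camera's own z axis and vertical below 0.15 rad and x of lens in the frame of rail_mid below -0.03 m and contact force between camera and shelf above 1 N and contact force between the fingers and camera below 0.1 N), for 0.3 s.
At the end, for the whole second after the job is handed in: Camera shut on the front rail, untouched: down within 10 mm, within 60 mm of the middle, lens out. Holder in the fingers only, still, 80 mm or more up: thumbscrew 75-125 mm from the lens, within 20 mm of its axis, facing it and upright within 0.21 rad (all of step 1 and x of thumbscrew in the frame of lens between -0.125 and -0.075 m and y of thumbscrew in the frame of lens between -0.02 and 0.02 m and z of thumbscrew in the frame of lens between -0.02 and 0.02 m and x of soap_holder in the frame of lens below -0.13 m and angle between the x axis of soap_holder and the x axis of camera, either way round below 0.21 rad and angle between soap_holder's own z axis and vertical below 0.21 rad and contact force between the fingers and soap_holder above 1 N and height (world z) of soap_holder above 0.08 m and linear speed of soap_holder below 0.02 m/s and contact force between soap_holder and shelf below 0.05 N and contact force between soap_holder and camera below 0.05 N and contact force between soap_holder and toolbox below 0.05 N and contact force between soap_holder and jar below 0.05 N and contact force between soap_holder and bowl below 0.05 N and contact force between soap_holder and hairbrush below 0.05 N and contact force between soap_holder and dipper below 0.05 N); the arm keeps its last pose, push and grip.
It fails at once if the white jar is shifted more than 25 mm or tipped (distance of jar from where it was at the start of the episode above 0.025 m or angle between jar's own z axis and vertical above 0.3 rad).
It fails at once if the coconut bowl is shifted more than 25 mm or tipped (distance of bowl from where it was at the start of the episode above 0.025 m or angle between bowl's own z axis and vertical above 0.3 rad).
It fails at once if the hairbrush is shifted more than 25 mm or tipped (distance of hairbrush from where it was at the start of the episode above 0.025 m or angle between hairbrush's own z axis and vertical above 0.3 rad).
It fails at once if the blue dipper is shifted more than 25 mm or tipped (distance of dipper from where it was at the start of the episode above 0.025 m or angle between dipper's own z axis and vertical above 0.3 rad).
It also fails if it takes over 54 s, if anything falls off the work surface, if the arm or the gripper's body presses on something with over 40 N, if the wrist force passes 120 N, or if a joint passes its speed limit or range.

## Working session

There is one attempt and no reset: what is moved stays moved. The work goes in short steps, Python scripts to look and compute and a shell command to move; the robot and the scene stay as the last step left them, time stands still between calls to the robot, and variables do not carry over. Pictures are saved under pics/ and viewed, at most 10 in all, crops included, and the job is handed in when it is done.

```bash
mkdir -p pics; cat > h.py <<'E'
import numpy as np, cv2, pickle
from rig import status, vision, env
def shot(n,tag):
    c=vision.camera(n); pickle.dump(c,open(f'pics/{tag}.pkl','wb'))
    cv2.imwrite(f'pics/{tag}.png',c['image'][:,:,::-1]); return c
def load(tag): return pickle.load(open(f'pics/{tag}.pkl','rb'))
def cloud(c):
    h,w=c['depth'].shape; u,v=np.meshgrid(np.arange(w),np.arange(h))
    p=np.stack([u,v],-1).reshape(-1,1,2).astype(float)
    n=cv2.undistortPoints(p,c['K'],np.array([c['k1'],0,0,0,0.])).reshape(h,w,2)
    d=c['depth'][...,None].astype(float); P=np.concatenate([n*d,d],-1)
    T=c['world_from_camera']; W=P@T[:3,:3].T+T[:3,3]; W[c['depth']==0]=np.nan
    return W
E
python3 - <<'E'
from h import *
a=shot('scene','s0');b=shot('top','t0')
cv2.imwrite('pics/both0.png',cv2.resize(np.vstack([a['image'],b['image']])[:,:,::-1],(400,600)))
for c in(a,b):print(c['k1'],c['K'].round(1).tolist(),c['world_from_camera'].round(3).tolist())
o=status.get_obs();print(o)
E
```

```text
-0.19851042139716407 [[534.0, 0.0, 287.2], [0.0, 534.0, 213.8], [0.0, 0.0, 1.0]] [[0.619, 0.541, -0.569, 1.324], [0.785, -0.44, 0.436, -0.482], [-0.014, -0.717, -0.697, 1.078], [0.0, 0.0, 0.0, 1.0]]
-0.14106066873926937 [[454.2, 0.0, 272.6], [0.0, 454.2, 214.0], [0.0, 0.0, 1.0]] [[0.132, -0.971, 0.197, 0.315], [-0.991, -0.13, 0.027, 0.111], [-0.0, -0.199, -0.98, 1.283], [0.0, 0.0, 0.0, 1.0]]
{'clock': 0.1, 'joint_positions': array([ 1.26362114e+00,  1.31059810e-01,  1.48917696e+00,  1.72486284e-05,
        1.52301920e+00, -8.54040558e-02]), 'qd': array([ 0.00116311, -0.00077993, -0.00267244,  0.00184982, -0.001237  ,
       -0.00115988]), 'joint_efforts': array([ 1.43416437e-03, -5.61335778e+01, -4.93101561e+01,  7.71072786e-02,
        2.91572796e-02, -3.52177995e-05]), 'tcp_pos': array([0.13179629, 0.5848299 , 0.22870416]), 'ee_rot': array([[-9.75509179e-01,  2.19958113e-01, -5.19354207e-04],
       [ 2.19958669e-01,  9.75507912e-01, -1.58024737e-03],
       [ 1.59045908e-04, -1.65578228e-03, -9.99998617e-01]]), 'force': array([-0.13746585,  0.23651119, -0.15174903]), 'wrist_torque': array([-0.00064756, -0.01855337,  0.06500734]), 'grasp_force': 0.0, 'width': 0.0931186768991366}
```

View pics/s0.png

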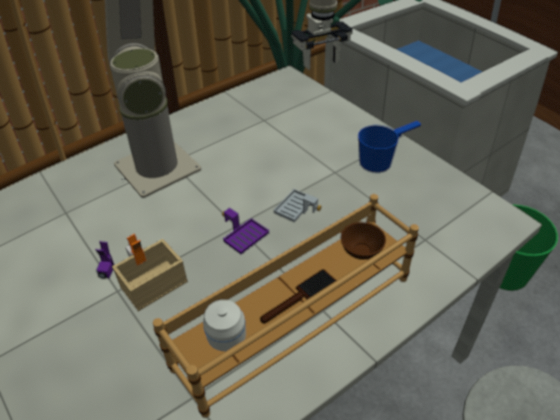

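View pics/t0.png

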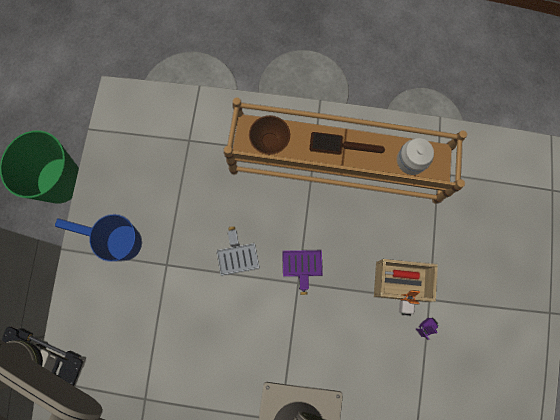

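The top view has the shelf across the top with front rail (235,170)-(440,193), the steel holder at (238,258) with its screw at (232,228), the toolbox at (407,280), and the white camera at (408,302). The purple decoys are at (303,265) and (428,327).

```bash
python3 - <<'E'
from h import *
c=load('t0');W=cloud(c)
def p(u,v):return W[v,u].round(3).tolist()
# rail: points z .170-.19 in the front strip region
V=W[140:205,225:470].reshape(-1,3);
m=(V[:,2]>.165)&(V[:,2]<.2);print('rail-height pts',m.sum())
im=c['image'];
def fit(Q,n):
    r=cv2.minAreaRect(Q[:,:2].astype(np.float32)*1000);print(n,r,np.median(Q[:,2]),len(Q))
Q=V[m];q0=Q.mean(0);
d=Q[:,:2];front=Q[Q[:,0]<np.median(Q[:,0])]
import itertools
# both rails: split by RANSAC-ish line; print x at given y bins
for y in np.arange(-.25,.35,.05):
    s=Q[abs(Q[:,1]-y)<.01];print(round(y,2),sorted(s[:,0].round(3).tolist()), s[:,2].round(3).tolist()[:3])
S=W[220:285,205:265].reshape(-1,3);fit(S[(S[:,2]>.008)&(S[:,2]<.1)],'holder');fit(S[(S[:,2]>.03)],'clamp');fit(S[(S[:,2]>.055)],'bridge')
B=W[255:312,370:445].reshape(-1,3);fit(B[(B[:,2]>.075)&(B[:,2]<.1)],'box')
fit(B[(B[:,2]>.105)],'levers')
hsv=cv2.cvtColor(im,cv2.COLOR_RGB2HSV)
print([(v,u,p(u,v)) for v,u in((232,228)[::-1],(298,410),(308,407))])
a=cv2.resize(im[250:350,365:465],(400,400),interpolation=3);b=cv2.resize(im[215:290,200:275],(400,400),interpolation=3)
cv2.imwrite('pics/cr.png',np.hstack([a,b])[:,:,::-1])
E
```

```text
rail-height pts 2076
-0.25 [0.674, 0.674, 0.675, 0.675, 0.675, 0.675, 0.675, 0.675, 0.676, 0.676, 0.676, 0.676, 0.676, 0.676, 0.677, 0.677, 0.677, 0.677, 0.677, 0.678, 0.678, 0.678, 0.679, 0.679, 0.679, 0.68, 0.68, 0.681, 0.681, 0.682, 0.682, 0.682, 0.683, 0.683, 0.684, 0.718, 0.722, 0.723, 0.723, 0.724, 0.726, 0.727, 0.728, 0.73, 0.73, 0.732, 0.732, 0.734, 0.736, 0.738, 0.739, 0.74, 0.741, 0.742, 0.742, 0.743, 0.746, 0.746, 0.746, 0.748, 0.748, 0.749, 0.75, 0.75, 0.751, 0.753, 0.755, 0.756, 0.758, 0.76, 0.761, 0.762, 0.762] [0.196, 0.199, 0.194]
-0.2 [0.674, 0.675, 0.676, 0.676, 0.676, 0.676, 0.676, 0.676, 0.676, 0.676, 0.676, 0.677, 0.677, 0.677, 0.677, 0.677, 0.677, 0.678, 0.678, 0.678, 0.678, 0.679, 0.679, 0.679, 0.679, 0.68, 0.68, 0.681, 0.682, 0.682, 0.683, 0.684, 0.684, 0.685, 0.685, 0.704, 0.704, 0.704, 0.705, 0.705, 0.705, 0.705, 0.705, 0.706, 0.706, 0.706, 0.706, 0.706, 0.706, 0.707, 0.707, 0.707, 0.707, 0.707, 0.708, 0.708, 0.708, 0.708, 0.708, 0.709, 0.709, 0.709, 0.709, 0.709, 0.709, 0.709, 0.709, 0.71, 0.71, 0.71, 0.71, 0.71, 0.71, 0.71, 0.71, 0.711, 0.711, 0.711, 0.711
[... 3275 characters left out ...]
144.00143432617188), 21.06597137451172) 0.01722200994519474 471
clamp ((490.9463806152344, 245.51095581054688), (53.386329650878906, 23.56265640258789), 17.917625427246094) 0.06389056137158777 160
bridge ((483.6966247558594, 243.1800537109375), (38.15586471557617, 23.537595748901367), 17.917625427246094) 0.06457850758123906 125
box ((411.4149169921875, -240.53182983398438), (134.42420959472656, 151.24514770507812), 1.9945876598358154) 0.08488798642929285 737
levers ((381.5797119140625, -242.78543090820312), (25.821121215820312, 34.26099395751953), 88.30091094970703) 0.13173302604159032 92
[(228, 232, [0.51, 0.25, 0.046]), (298, 410, [0.38, -0.243, 0.097]), (308, 407, [0.353, -0.241, 0.083])]
```

View pics/cr.png

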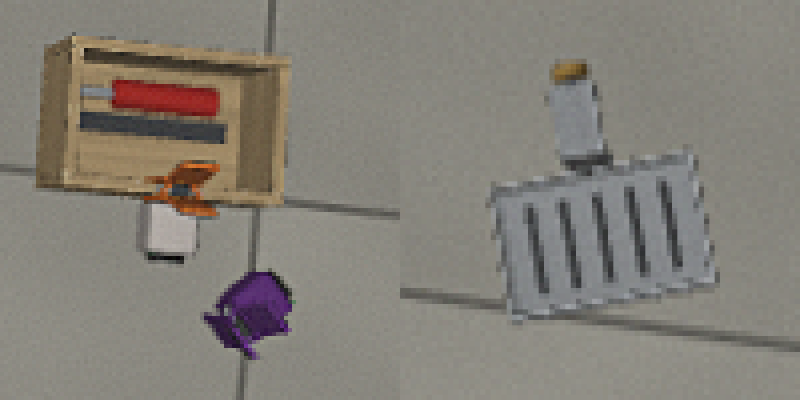

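```bash
python3 - <<'E'
from h import *
for t in('t0','s0'):
    W=cloud(load(t)).reshape(-1,3);W=W[~np.isnan(W[:,0])]
    x,y,z=W.T
    def lf(m,n):
        Q=W[m]; 
        if len(Q)<5: print(n,len(Q));return
        k=np.polyfit(Q[:,1],Q[:,0],1);print(t,n,'yaw',round(-np.arctan(k[0]),4),'mean',Q.mean(0).round(4),'min',Q.min(0).round(4),'max',Q.max(0).round(4),len(Q))
    lf((abs(z-.085)<.004)&(x>.35)&(x<.39)&(y>-.33)&(y<-.16),'nearwall')
    lf((abs(z-.085)<.004)&(x>.44)&(x<.48)&(y>-.33)&(y<-.16),'farwall')
    lf((abs(z-.18)<.003)&(abs(x-.682)<.012)&(abs(y)<.4),'rail')
    lf((z>.186)&(z<.21)&(x>.64)&(x<.73)&(y>-.4)&(y<-.22),'caneR')
    lf((z>.186)&(z<.21)&(x>.64)&(x<.73)&(y<.45)&(y>.2),'caneL')
    lf((z>.115)&(z<.145)&(x>.34)&(x<.43)&(y>-.28)&(y<-.2),'levers')
    lf((z>.134)&(z<.145)&(x>.34)&(x<.43)&(y>-.28)&(y<-.2),'levertop')
    lf((abs(z-.086)<.004)&(x>.33)&(x<.365)&(y>-.27)&(y<-.215),'cube')
    lf((z>.055)&(z<.07)&(x>.43)&(x<.53)&(y>.2)&(y<.29),'bridge')
    lf((z>.010)&(z<.02)&(x>.36)&(x<.5)&(y>.15)&(y<.31),'rim')
    Q=W[(z>.012)&(z<.022)&(x>.36)&(x<.5)&(y>.15)&(y<.3)];print(cv2.minAreaRect(1000*Q[:,:2].astype(np.float32)))
E
```

```text
t0 nearwall yaw -0.014 mean [ 0.374  -0.2366  0.0852] min [ 0.3502 -0.3153  0.0811] max [ 0.39   -0.166   0.0889] 220
t0 farwall yaw 0.0121 mean [ 0.4674 -0.2366  0.0849] min [ 0.4408 -0.3142  0.0811] max [ 0.4789 -0.1629  0.089 ] 223
t0 rail yaw -0.0086 mean [ 0.6812 -0.0188  0.1799] min [ 0.6741 -0.3204  0.1771] max [0.6927 0.285  0.183 ] 636
t0 caneR yaw -0.4287 mean [ 0.6966 -0.283   0.1952] min [ 0.6686 -0.3339  0.1861] max [ 0.7296 -0.2202  0.2042] 118
t0 caneL yaw -0.0792 mean [0.6832 0.2752 0.1939] min [0.6735 0.266  0.1864] max [0.6947 0.2854 0.1997] 62
t0 levers yaw -0.0805 mean [ 0.382  -0.2415  0.1323] min [ 0.3643 -0.2553  0.1152] max [ 0.3988 -0.2294  0.1416] 73
t0 levertop yaw 0.1209 mean [ 0.3817 -0.2418  0.1378] min [ 0.3648 -0.2553  0.134 ] max [ 0.3988 -0.2294  0.1416] 38
t0 cube yaw -0.02 mean [ 0.352  -0.2414  0.0856] min [ 0.3373 -0.2572  0.0821] max [ 0.365  -0.2264  0.09  ] 107
t0 bridge yaw -0.3721 mean [0.4833 0.2431 0.0643] min [0.4632 0.2288 0.0551] max [0.5028 0.2576 0.0698] 124
t0 rim yaw 0.1322 mean [0.4319 0.2294 0.0152] min [0.3821 0.1628 0.01  ] max 
[... 658 characters left out ...]
  0.186 ] max [0.6979 0.2854 0.2009] 61
s0 levers yaw -0.0977 mean [ 0.3847 -0.2441  0.1289] min [ 0.3668 -0.2554  0.1151] max [ 0.4023 -0.2317  0.1411] 132
s0 levertop yaw -0.2232 mean [ 0.3858 -0.2439  0.1369] min [ 0.3668 -0.2548  0.1341] max [ 0.4023 -0.2332  0.1411] 42
s0 cube yaw 0.2697 mean [ 0.3545 -0.2549  0.0855] min [ 0.3447 -0.26    0.0823] max [ 0.3625 -0.2486  0.0895] 22
s0 bridge yaw -0.3547 mean [0.487  0.242  0.0638] min [0.4652 0.2255 0.0553] max [0.5088 0.2617 0.0688] 103
s0 rim yaw 0.368 mean [0.4325 0.2151 0.0147] min [0.3782 0.1637 0.01  ] max [0.4841 0.2801 0.0199] 187
((435.0540466308594, 226.9398193359375), (81.99323272705078, 117.43940734863281), 18.343503952026367)
```

```bash
python3 -m inch '[{"xyz":[-29.7,-32.8,0],"turn":0},{"xyz":[-29.7,-32.8,0],"turn":0},{"xyz":[-29.7,-32.8,0],"turn":0},{"xyz":[-29.7,-32.8,0],"turn":0},{"xyz":[-29.7,-32.8,0],"turn":0},{"xyz":[-29.7,-32.8,0],"turn":0},{"xyz":[-29.7,-32.8,0],"turn":0},{"xyz":[-29.7,-32.8,0],"turn":0},{"xyz":[-29.7,-32.8,0],"turn":0},{"xyz":[-29.7,-32.8,0],"turn":0}]' 93
python3 -m inch '[{"xyz":[-13,-42.5,0],"turn":0},{"xyz":[-13,-42.5,0],"turn":0},{"xyz":[-13,-42.5,0],"turn":0},{"xyz":[-13,-42.5,0],"turn":0},{"xyz":[-13,-42.5,0],"turn":0},{"xyz":[-13,-42.5,0],"turn":0},{"xyz":[-13,-42.5,0],"turn":0},{"xyz":[-13,-42.5,0],"turn":0},{"xyz":[-13,-42.5,0],"turn":0},{"xyz":[-13,-42.5,0],"turn":0}]'
python3 -m inch '[{"xyz":[0,0,0],"turn":0.149},{"xyz":[0,0,0],"turn":0.149},{"xyz":[0,0,0],"turn":0.149},{"xyz":[0,0,0],"turn":0.149},{"xyz":[0,0,0],"turn":0.149},{"xyz":[0,0,0],"turn":0.149},{"xyz":[0,0,0],"turn":0.149},{"xyz":[0,0,0],"turn":0.149},{"xyz":[0,0,0],"turn":0.149},{"xyz":[0,0,0],"turn":0}]'
python3 - <<'E'
from h import *
c=shot('wrist','w1');print(status.get_obs()['ee_rot'].round(4).tolist(),c['world_from_camera'].round(3).tolist())
E
```

```text
clock: 1.1
tcp_pos: [0.3498, 0.1983, 0.2295]
ee_rot: [[-0.976, 0.22, 0.0], [0.22, 0.976, 0.0], [-0.0, 0.0, -1.0]]
force: [0.2, 0.7, -0.1]
width: 0.093
grasp_force: 0.0
clock: 2.1
tcp_pos: [0.3824, -0.2451, 0.2293]
ee_rot: [[-0.975, 0.22, -0.0], [0.22, 0.975, 0.0], [0.0, 0.0, -1.0]]
force: [0.4, 0.5, 0.7]
width: 0.0933
grasp_force: 0.0
clock: 3.1
tcp_pos: [0.3826, -0.243, 0.2292]
ee_rot: [[-0.005, 1.0, -0.001], [1.0, 0.005, 0.0], [0.0, -0.001, -1.0]]
force: [0.2, -0.3, 0.8]
width: 0.0928
grasp_force: 0.0
[[-0.0112, 0.9999, -0.0005], [0.9999, 0.0112, 0.0004], [0.0004, -0.0005, -1.0]] [[1.0, 0.006, 0.002, 0.382], [0.006, -0.958, -0.288, -0.163], [-0.0, 0.288, -0.958, 0.385], [0.0, 0.0, 0.0, 1.0]]
```

View pics/w1.png

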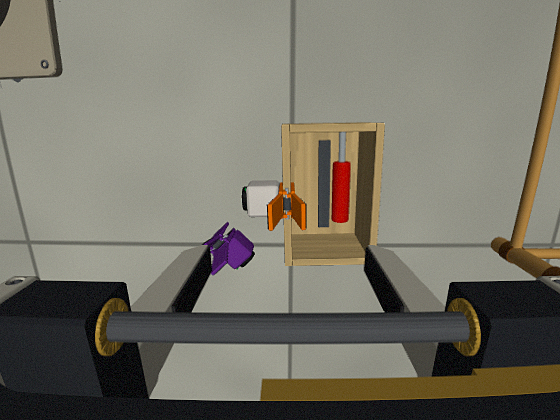

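```bash
python3 - <<'E'
from h import *
c=load('w1');W=cloud(c);im=c['image'].astype(int)
hsv=cv2.cvtColor(c['image'],cv2.COLOR_RGB2HSV)
V=W[100:285,220:390].reshape(-1,3);H=hsv[100:285,220:390].reshape(-1,3)
def r(Q,n):print(n,len(Q),Q.min(0).round(4),Q.max(0).round(4),Q.mean(0).round(4),'mid',((Q.min(0)+Q.max(0))/2).round(4))
Wf=W.reshape(-1,3);Hf=hsv.reshape(-1,3);ok=~np.isnan(Wf[:,0])&(Wf[:,2]<.2)&(Wf[:,2]>.01)
pur=ok&(Hf[:,0]>125)&(Hf[:,0]<165)&(Hf[:,1]>90);r(Wf[pur],'purple')
org=ok&(Hf[:,0]>4)&(Hf[:,0]<16)&(Hf[:,1]>180)&(Wf[:,1]<-.2)&(Wf[:,0]<.45)&(Wf[:,2]>.09);r(Wf[org],'orange')
for a,b in((.1,.12),(.12,.13),(.13,.145)):
    Q=Wf[org];Q=Q[(Q[:,2]>a)&(Q[:,2]<b)];r(Q,'o%.2f'%a)
w=ok&(Hf[:,1]<40)&(Hf[:,2]>120)&(abs(Wf[:,2]-.086)<.006)&(Wf[:,0]<.375)&(Wf[:,0]>.33);Q=Wf[w];r(Q,'cube');print(cv2.minAreaRect(1000*Q[:,:2].astype(np.float32)))
# near wall top, away from clip
m=ok&(abs(Wf[:,2]-.085)<.003)&(Wf[:,0]>.37)&(Wf[:,0]<.39)&(Wf[:,1]>-.31)&(Wf[:,1]<-.17)&(abs(Wf[:,1]+.242)>.025)
Q=Wf[m];r(Q,'wall')
for lo,hi in((-.31,-.285),(-.285,-.27),(-.215,-.2),(-.2,-.18)):
    q=Q[(Q[:,1]>lo)&(Q[:,1]<hi)];print(lo,q[:,0].min().round(4),np.median(q[:,0]).round(4),q[:,0].max().round(4))
m=ok&(abs(Wf[:,2]-.085)<.003)&(Wf[:,0]>.465)&(Wf[:,0]<.485);Q=Wf[m];k=np.polyfit(Q[:,1],Q[:,0],1);print('far yaw',-k[0],Q.mean(0))
E
```

```text
purple 1275 [ 0.2843 -0.3468  0.01  ] [ 0.339  -0.2313  0.0887] [ 0.3122 -0.3149  0.0454] mid [ 0.3117 -0.289   0.0494]
orange 911 [ 0.3648 -0.2569  0.0901] [ 0.3978 -0.2288  0.1414] [ 0.3815 -0.2411  0.1224] mid [ 0.3813 -0.2428  0.1157]
o0.10 261 [ 0.371  -0.2555  0.1   ] [ 0.392  -0.2289  0.1199] [ 0.3815 -0.2407  0.1095] mid [ 0.3815 -0.2422  0.11  ]
o0.12 158 [ 0.3679 -0.2541  0.1201] [ 0.3942 -0.2304  0.13  ] [ 0.3811 -0.2409  0.1251] mid [ 0.3811 -0.2423  0.125 ]
o0.13 380 [ 0.3648 -0.2554  0.1301] [ 0.3978 -0.2306  0.1414] [ 0.3816 -0.242   0.1374] mid [ 0.3813 -0.243   0.1357]
cube 790 [ 0.3398 -0.2598  0.08  ] [ 0.3717 -0.2265  0.0893] [ 0.3539 -0.2404  0.0866] mid [ 0.3558 -0.2431  0.0846]
((355.85626220703125, -243.17393493652344), (31.913150787353516, 33.30317687988281), 0.3945314884185791)
wall 707 [ 0.3757 -0.3099  0.0826] [ 0.39   -0.1703  0.088 ] [ 0.3816 -0.2318  0.0859] mid [ 0.3828 -0.2401  0.0853]
-0.31 0.379 0.3833 0.39
-0.285 0.3789 0.3822 0.3864
-0.215 0.3767 0.3807 0.3848
-0.2 0.3767 0.3801 0.3836
far yaw 0.024610714826804766 [ 0.47210756 -0.22377013  0.08580415]
```

```bash
python3 -m inch '[{"xyz":[0,-1,29],"turn":-0.014},{"xyz":[0,0,29],"turn":0},{"xyz":[0,0,29],"turn":0},{"xyz":[0,0,29],"turn":0},{"xyz":[0,0,0],"turn":0},{"xyz":[0,0,0],"turn":0}]' 60
python3 -m inch '[{"xyz":[0,0,0],"turn":0},{"xyz":[0,0,0],"turn":0},{"xyz":[0,0,0],"turn":0},{"xyz":[0,0,0],"turn":0},{"xyz":[0,0,0],"turn":0},{"xyz":[0,0,0],"turn":0},{"xyz":[0,0,0],"turn":0},{"xyz":[0,0,0],"turn":0},{"xyz":[0,0,0],"turn":0},{"xyz":[0,0,0],"turn":0},{"xyz":[0,0,0],"turn":0},{"xyz":[0,0,0],"turn":0}]' 0 30
```

```text
clock: 3.75
tcp_pos: [0.3816, -0.2429, 0.1138]
ee_rot: [[-0.025, 1.0, -0.001], [1.0, 0.025, 0.001], [0.001, -0.001, -1.0]]
force: [1.4, -0.1, 1.0]
width: 0.06
grasp_force: 0.0
clock: 4.95
tcp_pos: [0.3819, -0.2432, 0.1136]
ee_rot: [[-0.022, 1.0, -0.0], [1.0, 0.022, -0.0], [-0.0, -0.0, -1.0]]
force: [0.2, 0.5, -0.8]
width: 0.014
grasp_force: 30.0
```

```bash
python3 -m inch '[{"xyz":[0,0,-20],"turn":0},{"xyz":[0,0,-39],"turn":0},{"xyz":[0,0,-39],"turn":0},{"xyz":[0,0,-39],"turn":0},{"xyz":[0,0,-39],"turn":0},{"xyz":[0,0,0],"turn":0}]'
python3 -m inch '[{"xyz":[20.9,30.5,0],"turn":0},{"xyz":[20.9,30.5,0],"turn":0},{"xyz":[20.9,30.5,0],"turn":0},{"xyz":[20.9,30.5,0],"turn":0},{"xyz":[20.9,30.5,0],"turn":0},{"xyz":[20.9,30.5,0],"turn":0},{"xyz":[20.9,30.5,0],"turn":0},{"xyz":[20.9,30.5,0],"turn":0},{"xyz":[20.9,30.5,0],"turn":0},{"xyz":[20.9,30.5,0],"turn":0.031},{"xyz":[0,0,0],"turn":0},{"xyz":[0,0,0],"turn":0}]'
python3 - <<'E'
from h import *
c=shot('wrist','w2');W=cloud(c)
Wf=W.reshape(-1,3);Hf=cv2.cvtColor(c['image'],cv2.COLOR_RGB2HSV).reshape(-1,3)
m=(abs(Wf[:,2]-.18)<.004)&(abs(Wf[:,0]-.682)<.015)
Q=Wf[m];
for y in np.arange(-.2,.3,.04):
    q=Q[abs(Q[:,1]-y)<.02]
    if len(q)>5: print(round(y,2),q.min(0).round(4),np.median(q[:,0]).round(4),q.max(0).round(4),len(q))
o=(Hf[:,0]>4)&(Hf[:,0]<16)&(Hf[:,1]>180)&(Wf[:,2]>.225)&(Wf[:,2]<.33)
Q=Wf[o];print('orange',Q.min(0).round(4),Q.max(0).round(4),len(Q))
print(status.get_obs()['ee_rot'].round(3).tolist())
E
```

```text
clock: 5.55
tcp_pos: [0.3839, -0.2448, 0.2963]
ee_rot: [[-0.022, 1.0, 0.008], [1.0, 0.022, -0.006], [-0.007, 0.008, -1.0]]
force: [-0.3, -0.2, -1.1]
width: 0.0136
grasp_force: 30.0
clock: 6.75
tcp_pos: [0.682, -0.0269, 0.2874]
ee_rot: [[0.007, 1.0, -0.003], [1.0, -0.007, 0.0], [0.0, -0.003, -1.0]]
force: [0.8, 0.2, -1.3]
width: 0.0135
grasp_force: 30.0
-0.2 [ 0.6764 -0.2198  0.1792] 0.6799 [ 0.6832 -0.1801  0.1826] 202
-0.16 [ 0.6768 -0.1795  0.1807] 0.68 [ 0.6832 -0.1741  0.1833] 28
-0.12 [ 0.6772 -0.1343  0.1796] 0.6813 [ 0.6845 -0.1001  0.1835] 239
-0.08 [ 0.6776 -0.1     0.1795] 0.6815 [ 0.6845 -0.0753  0.1826] 92
-0.04 [ 0.6781 -0.0525  0.1787] 0.682 [ 0.6856 -0.02    0.1829] 199
0.0 [ 0.6784 -0.02    0.1787] 0.6821 [0.6857 0.0198 0.1832] 401
0.04 [0.6788 0.0202 0.1788] 0.6824 [0.6867 0.0595 0.1835] 440
0.08 [0.6792 0.0602 0.1785] 0.6827 [0.6868 0.0999 0.1828] 517
0.12 [0.6795 0.1001 0.179 ] 0.6836 [0.6876 0.14   0.1834] 564
0.16 [0.6799 0.14   0.1792] 0.6838 [0.6876 0.1429 0.1822] 46
orange [ 0.6675 -0.0401  0.2271] [ 0.6973 -0.0118  0.3273] 1475
[[0.008, 1.0, -0.002], [1.0, -0.008, -0.0], [-0.0, -0.002, -1.0]]
```

View pics/w2.png

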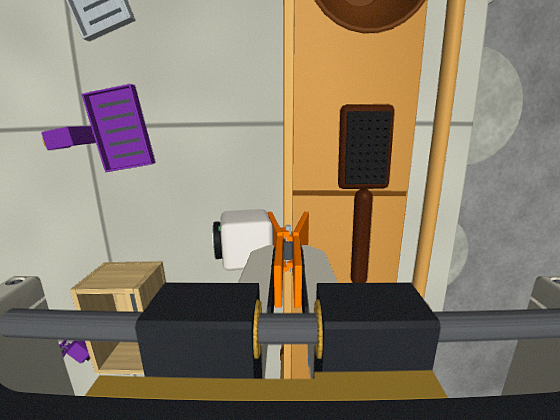

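The camera is held at (245,240)-(290,245) in the image, open and lined up over the rail, lens towards the robot. Lowering it.

```bash
python3 -m inch '[{"xyz":[0,0,20],"turn":0},{"xyz":[0,0,20],"turn":0},{"xyz":[0,0,15],"turn":0},{"xyz":[0,0,10],"turn":0},{"xyz":[0,0,7],"turn":0},{"xyz":[0,0,5],"turn":0},{"xyz":[0,0,0],"turn":0},{"xyz":[0,0,0],"turn":0}]'
python3 - <<'E'
from h import *
c=shot('wrist','w3');W=cloud(c);Wf=W.reshape(-1,3);Hf=cv2.cvtColor(c['image'],cv2.COLOR_RGB2HSV).reshape(-1,3)
w=(Hf[:,1]<40)&(Hf[:,2]>120)&(Wf[:,2]>.14)&(Wf[:,2]<.21)&(Wf[:,0]<.674)&(Wf[:,0]>.62)&(abs(Wf[:,1]+.027)<.03)
Q=Wf[w];print('cube',len(Q),Q.min(0).round(4),np.median(Q,0).round(4),Q.max(0).round(4),status.get_obs()['tcp_pos'])
E
```

```text
clock: 7.6
tcp_pos: [0.6825, -0.0276, 0.2134]
ee_rot: [[0.009, 1.0, 0.001], [1.0, -0.009, -0.0], [-0.0, 0.001, -1.0]]
force: [-0.0, 0.4, 0.2]
width: 0.0138
grasp_force: 30.0
cube 2515 [ 0.6306 -0.0429  0.156 ] [ 0.6526 -0.0184  0.1883] [ 0.6739 -0.0092  0.21  ] [ 0.68263267 -0.02753483  0.21353859]
```

```bash
python3 -m inch '[{"xyz":[0,0,3],"turn":0},{"xyz":[0,0,2.5],"turn":0},{"xyz":[0,0,0],"turn":0},{"xyz":[0,0,0],"turn":0}]'
python3 -m inch '[{"xyz":[0,0,0],"turn":0},{"xyz":[0,0,0],"turn":0},{"xyz":[0,0,0],"turn":0},{"xyz":[0,0,0],"turn":0},{"xyz":[0,0,0],"turn":0},{"xyz":[0,0,0],"turn":0},{"xyz":[0,0,0],"turn":0},{"xyz":[0,0,0],"turn":0}]' 60
```

```text
clock: 8.05
tcp_pos: [0.6821, -0.0275, 0.2069]
ee_rot: [[0.009, 1.0, -0.0], [1.0, -0.009, 0.0], [0.0, -0.0, -1.0]]
force: [-0.1, -0.4, -1.8]
width: 0.0136
grasp_force: 30.0
clock: 8.85
tcp_pos: [0.6823, -0.0275, 0.2072]
ee_rot: [[0.009, 1.0, 0.0], [1.0, -0.009, -0.0], [-0.0, 0.0, -1.0]]
force: [0.2, 1.2, -0.2]
width: 0.0595
grasp_force: 0.0
```

```bash
python3 -m inch '[{"xyz":[0,0,-30],"turn":0},{"xyz":[0,0,-30],"turn":0},{"xyz":[0,0,-30],"turn":0},{"xyz":[0,0,0],"turn":0},{"xyz":[0,0,0],"turn":0}]' 93
python3 - <<'E'
from h import *
c=shot('wrist','w4');W=cloud(c);Wf=W.reshape(-1,3);Hf=cv2.cvtColor(c['image'],cv2.COLOR_RGB2HSV).reshape(-1,3)
w=(Hf[:,1]<40)&(Hf[:,2]>120)&(Wf[:,2]>.17)&(Wf[:,2]<.21)&(Wf[:,0]<.674)&(Wf[:,0]>.62)&(abs(Wf[:,1]+.027)<.03)
Q=Wf[w];print('cube',len(Q),Q.min(0).round(4),np.median(Q,0).round(4),Q.max(0).round(4))
k=np.linalg.lstsq(np.c_[Q[:,:2],np.ones(len(Q))],Q[:,2],rcond=None)[0];print('slope',k)
print(cv2.minAreaRect(1000*Q[:,:2].astype(np.float32)))
o=(Hf[:,0]>4)&(Hf[:,0]<16)&(Hf[:,1]>180)&(Wf[:,2]>.192)&(Wf[:,2]<.25)&(abs(Wf[:,0]-.682)<.03)
Q=Wf[o];print('orange',Q.min(0).round(4),Q.max(0).round(4),len(Q))
cv2.imwrite('pics/c4.png',cv2.resize(c['image'][120:320,180:400],(660,600))[:,:,::-1])
E
```

```text
clock: 9.35
tcp_pos: [0.6827, -0.0276, 0.2983]
ee_rot: [[0.009, 1.0, 0.002], [1.0, -0.009, -0.0], [-0.0, 0.002, -1.0]]
force: [1.4, 0.1, -0.7]
width: 0.0921
grasp_force: 0.0
cube 960 [ 0.6403 -0.0423  0.1708] [ 0.6541 -0.0217  0.1793] [ 0.6731 -0.0094  0.1817]
slope [ 0.00623738 -0.06400078  0.17337752]
((656.6246948242188, -25.962024688720703), (32.85457229614258, 32.584712982177734), 89.11407470703125)
orange [ 0.6655 -0.0394  0.192 ] [ 0.698  -0.013   0.2334] 944
```

View pics/c4.png

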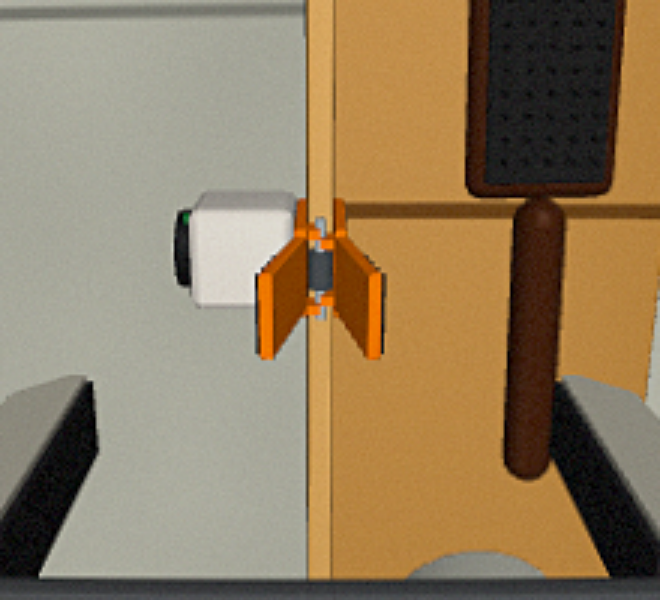

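The camera sits closed on the rail: cube top level at z≈0.180, lens outwards at crop (185,248). On to the holder.

```bash
python3 -m inch '[{"xyz":[26.4,-21.5,0],"turn":0},{"xyz":[26.4,-21.5,0],"turn":0},{"xyz":[26.4,-21.5,0],"turn":0},{"xyz":[26.4,-21.5,0],"turn":0},{"xyz":[26.4,-21.5,0],"turn":0},{"xyz":[26.4,-21.5,0],"turn":0},{"xyz":[26.4,-21.5,0],"turn":0},{"xyz":[26.4,-21.5,0],"turn":0},{"xyz":[26.4,-21.5,0],"turn":0},{"xyz":[26.4,-21.5,0],"turn":0}]'
python3 -m inch '[{"xyz":[0,0,7],"turn":0.1386},{"xyz":[0,0,7],"turn":0.1386},{"xyz":[0,0,7],"turn":0.1386},{"xyz":[0,0,7],"turn":0.1386},{"xyz":[0,0,7],"turn":0.1386},{"xyz":[0,0,7],"turn":0.1386},{"xyz":[0,0,7],"turn":0.1386},{"xyz":[0,0,7],"turn":0.1386},{"xyz":[0,0,7],"turn":0.1386},{"xyz":[0,0,0],"turn":0},{"xyz":[0,0,0],"turn":0}]'
python3 - <<'E'
from h import *
c=shot('wrist','w5');W=cloud(c);Wf=W.reshape(-1,3);Wf=Wf[~np.isnan(Wf[:,0])]
Wf=Wf[np.hypot(Wf[:,0]-.45,Wf[:,1]-.235)<.1]
z=Wf[:,2]
for a,b,n in((.058,.07,'bridge'),(.012,.022,'rim'),(.03,.05,'mid')):
    Q=Wf[(z>a)&(z<b)];print(n,len(Q),cv2.minAreaRect(1000*Q[:,:2].astype(np.float32)),np.median(Q,0).round(4))
print(status.get_obs()['tcp_pos'],status.get_obs()['ee_rot'].round(3).tolist())
E
```

```text
clock: 10.4
tcp_pos: [0.4678, 0.239, 0.2951]
ee_rot: [[0.009, 1.0, -0.003], [1.0, -0.009, -0.001], [-0.001, -0.003, -1.0]]
force: [0.5, 0.4, -0.6]
width: 0.0929
grasp_force: 0.0
clock: 11.5
tcp_pos: [0.4689, 0.2381, 0.2329]
ee_rot: [[0.95, 0.313, -0.002], [0.313, -0.95, -0.001], [-0.002, 0.0, -1.0]]
force: [-0.4, -0.8, -0.1]
width: 0.0929
grasp_force: 0.0
bridge 748 ((483.12530517578125, 242.56932067871094), (37.003746032714844, 24.053306579589844), 18.428619384765625) [0.4843 0.2425 0.0649]
rim 767 ((430.76593017578125, 224.84080505371094), (72.10301971435547, 110.12847137451172), 18.493820190429688) [0.4223 0.2184 0.0174]
mid 182 ((507.12506103515625, 250.60421752929688), (14.60721492767334, 23.134675979614258), 18.455265045166016) [0.5074 0.2505 0.046 ]
[0.46920684 0.23825743 0.23352521] [[0.95, 0.313, -0.001], [0.313, -0.95, -0.0], [-0.001, 0.0, -1.0]]
```

View pics/w5.png

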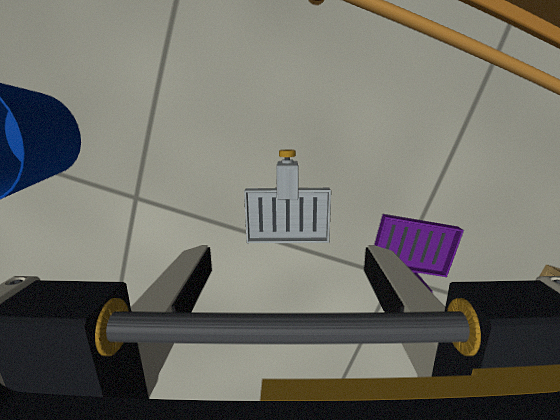

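The holder's clamp is centred at (288,178) with brass head at (287,153), dish at (288,215), purple decoy off at right (420,245).

```bash
python3 -m inch '[{"xyz":[-1.3,0.5,35],"turn":0},{"xyz":[0,0,35],"turn":0},{"xyz":[0,0,35],"turn":0},{"xyz":[0,0,35],"turn":0},{"xyz":[0,0,30],"turn":0},{"xyz":[0,0,25],"turn":0},{"xyz":[0,0,0],"turn":0},{"xyz":[0,0,0],"turn":0}]' 60
python3 -m inch '[{"xyz":[0,0,0],"turn":0},{"xyz":[0,0,0],"turn":0},{"xyz":[0,0,0],"turn":0},{"xyz":[0,0,0],"turn":0},{"xyz":[0,0,0],"turn":0},{"xyz":[0,0,0],"turn":0},{"xyz":[0,0,0],"turn":0},{"xyz":[0,0,0],"turn":0},{"xyz":[0,0,0],"turn":0},{"xyz":[0,0,0],"turn":0}]' 0 40
```

```text
clock: 12.35
tcp_pos: [0.4685, 0.2375, 0.0395]
ee_rot: [[0.951, 0.311, -0.001], [0.311, -0.951, -0.0], [-0.001, 0.0, -1.0]]
force: [-0.2, -0.1, 0.2]
width: 0.0599
grasp_force: 0.0
clock: 13.35
tcp_pos: [0.4688, 0.2377, 0.0395]
ee_rot: [[0.951, 0.309, 0.001], [0.309, -0.951, 0.0], [0.001, -0.0, -1.0]]
force: [-0.2, -0.2, 6.2]
width: 0.0236
grasp_force: 40.0
```

```bash
python3 -m inch '[{"xyz":[0,0,-8],"turn":0},{"xyz":[0,0,-18],"turn":0},{"xyz":[0,0,-20],"turn":0},{"xyz":[0,0,-20],"turn":0},{"xyz":[0,0,-20],"turn":0},{"xyz":[0,0,-20],"turn":0},{"xyz":[0,0,-12],"turn":0},{"xyz":[0,0,-6],"turn":0},{"xyz":[0,0,0],"turn":0}]'
python3 -m inch '[{"xyz":[-2.6,10.3,0],"turn":0},{"xyz":[-5,20,0],"turn":0},{"xyz":[-6,24,0],"turn":0},{"xyz":[-6,24,0],"turn":0},{"xyz":[-6,24,0],"turn":0},{"xyz":[-6,24,0],"turn":0},{"xyz":[-6,24,0],"turn":0},{"xyz":[-6,24,0],"turn":0},{"xyz":[-6,24,0],"turn":0},{"xyz":[-6,24,0],"turn":0},{"xyz":[-5,20,0],"turn":0},{"xyz":[-3.6,13.4,0],"turn":0}]'
python3 -m inch '[{"xyz":[0,0,0],"turn":0.03},{"xyz":[0,0,0],"turn":0.05},{"xyz":[0,0,0],"turn":0.06},{"xyz":[0,0,0],"turn":0.06},{"xyz":[0,0,0],"turn":0.06},{"xyz":[0,0,0],"turn":0.04},{"xyz":[0,0,0],"turn":0.031},{"xyz":[0,0,0],"turn":0},{"xyz":[0,0,0],"turn":0},{"xyz":[0,0,0],"turn":0},{"xyz":[0,0,0],"turn":0}]'
python3 - <<'E'
from h import *
c=shot('wrist','w6');s=shot('scene','s6');t=shot('top','t6')
W=cloud(c).reshape(-1,3);H=cv2.cvtColor(c['image'],cv2.COLOR_RGB2HSV).reshape(-1,3)
def r(Q,n):print(n,len(Q),Q.min(0).round(4),np.median(Q,0).round(4),Q.max(0).round(4))
x,y,z=W.T
br=(z>.182)&(z<.195)&(x>.46)&(x<.56)&(abs(y+.026)<.03);Q=W[br];r(Q,'bridge');print(cv2.minAreaRect(1000*Q[:,:2].astype(np.float32)))
Q=W[(z>.13)&(z<.18)&(x>.515)&(x<.545)&(abs(y+.026)<.02)];r(Q,'screw')
Q=W[(z>.17)&(z<.19)&(x>.63)&(x<.672)&(abs(y+.026)<.03)];r(Q,'cube')
cv2.imwrite('pics/f6.png',np.hstack([cv2.resize(c['image'],(400,300)),cv2.resize(s['image'][150:330,150:390],(400,300))])[:,:,::-1])
E
```

```text
clock: 14.25
tcp_pos: [0.4687, 0.2376, 0.1635]
ee_rot: [[0.951, 0.309, 0.001], [0.309, -0.951, 0.0], [0.001, 0.0, -1.0]]
force: [0.2, 0.2, -1.9]
width: 0.0238
grasp_force: 40.0
clock: 15.45
tcp_pos: [0.4855, -0.0273, 0.1619]
ee_rot: [[0.951, 0.308, -0.002], [0.308, -0.951, -0.0], [-0.002, -0.001, -1.0]]
force: [-0.1, 0.1, -2.1]
width: 0.0237
grasp_force: 40.0
clock: 16.55
tcp_pos: [0.4864, -0.0255, 0.163]
ee_rot: [[1.0, -0.016, -0.0], [-0.016, -1.0, 0.0], [-0.0, -0.0, -1.0]]
force: [-0.2, -0.0, -1.2]
width: 0.0235
grasp_force: 40.0
bridge 4669 [ 0.478  -0.0542  0.182 ] [ 0.4986 -0.0265  0.1884] [0.5204 0.0015 0.195 ]
((498.5741271972656, -26.325759887695312), (46.16690444946289, 45.56550216674805), 42.58914566040039)
screw 1391 [ 0.5186 -0.0385  0.1497] [ 0.5235 -0.0267  0.1704] [ 0.5344 -0.0146  0.18  ]Traceback (most recent call last):
  File "<stdin>", line 8, in <module>
  File "<stdin>", line 4, in r
    return umr_minimum(a, axis, None, out, keepdims, initial, where)
ValueError: zero-size array to reduction operation minimum which has no identity
```

```bash
python3 - <<'E'
from h import *
def r(Q,n):
    if len(Q):print(n,len(Q),Q.min(0).round(4),np.median(Q,0).round(4),Q.max(0).round(4))
I=[]
for t in('s6','t6'):
    c=load(t);W=cloud(c);w=W.reshape(-1,3);x,y,z=w.T
    H=cv2.cvtColor(c['image'],cv2.COLOR_RGB2HSV).reshape(-1,3)
    r(w[(abs(z-.18)<.006)&(x>.63)&(x<.672)&(abs(y+.026)<.03)],t+' cube')
    r(w[(z>.19)&(z<.24)&(abs(x-.682)<.03)&(abs(y+.026)<.03)],t+' levers')
    b=(H[:,0]>12)&(H[:,0]<28)&(H[:,1]>120)&(z>.14)&(z<.18)&(abs(x-.53)<.02)&(abs(y+.026)<.03);r(w[b],t+' screw')
    r(w[(z>.11)&(z<.145)&(x>.38)&(x<.5)&(abs(y+.026)<.08)],t+' dish')
    ok=(x>.5)&(x<.7)&(abs(y+.03)<.07)&(z>.1);i=np.argwhere(ok.reshape(420,560));v0,u0=i.min(0)-10;v1,u1=i.max(0)+10
    I.append(cv2.resize(c['image'][v0:v1,max(u0,0):u1],(400,400)))
cv2.imwrite('pics/f6.png',np.hstack(I)[:,:,::-1])
E
```

```text
s6 cube 76 [ 0.6375 -0.0439  0.1743] [ 0.6541 -0.0366  0.179 ] [ 0.6716 -0.0228  0.183 ]
s6 levers 246 [ 0.6662 -0.0409  0.1903] [ 0.6782 -0.0291  0.2156] [ 0.7018 -0.0132  0.235 ]
s6 screw 25 [ 0.5295 -0.0344  0.16  ] [ 0.5358 -0.0284  0.1673] [ 0.5389 -0.0224  0.1735]
s6 dish 565 [ 0.4103 -0.0822  0.1219] [ 0.451  -0.0485  0.131 ] [0.4922 0.0295 0.1445]
t6 cube 92 [ 0.6458 -0.0436  0.1742] [ 0.6626 -0.0303  0.1781] [ 0.6716 -0.0102  0.1835]
t6 levers 144 [ 0.6649 -0.0415  0.1901] [ 0.6892 -0.0268  0.2166] [ 0.6994 -0.0134  0.2343]
t6 dish 660 [ 0.4102 -0.0814  0.1231] [ 0.4402 -0.0451  0.1293] [0.4831 0.0305 0.1444]
```

```bash
ls pics/f6.png
```

```text
pics/f6.png
```

View pics/f6.png

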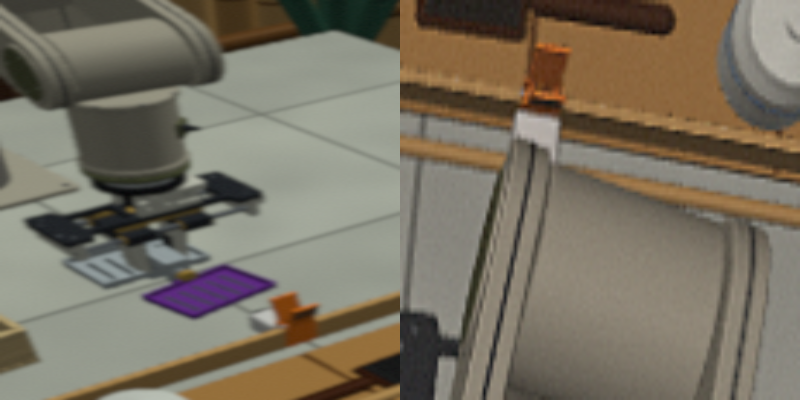

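The camera is still on the rail (left view 290,315) and the held holder's brass screw (185,275) faces it. The measured gap is about 100 mm, with the screw level with the lens and on its axis.

```bash
python3 -m inch '[{"xyz":[0,0,0],"turn":0},{"xyz":[0,0,0],"turn":0},{"xyz":[0,0,0],"turn":0}]'; python3 -c "
from rig import env
print(env.finish_job())"
```

```text
clock: 17.0
tcp_pos: [0.4865, -0.0255, 0.1631]
ee_rot: [[1.0, -0.017, -0.0], [-0.017, -1.0, 0.0], [-0.0, -0.0, -1.0]]
force: [-0.1, -0.2, -2.3]
width: 0.0235
grasp_force: 40.0
the job is handed in; nothing more can be done
None
```

I handed in the job at 17 s: the camera is clipped fully down on the shelf's front rail near its middle, lens towards the robot, and the soap holder is held still and upright with its thumbscrew facing the lens, about 100 mm away, level and centred by my measurements; the hand-in gave no verdict.

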